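# Pack the recess of a bonding jig and hold the tile flush

## Task

The tile in the bonding jig has to be squared up against the jig's two stops, but one stop is thinner and leaves a recess. Stand the steel spacer upright on the jig plate in the gap between tile and stop on the side where the gap is wide enough for it and let go of it; then push the tile away from the open front of the jig, against the spring plunger, until it sits flush on the thick stop with the spacer closed in behind it. Finish while still holding the tile pressed there (it springs back if let go), with the tile flat on the plate, and leave the lens mount, the fixture block and the loupe where they are.

Things in the scene. Friction and masses are not known exactly. Their poses are not given: they have to be found in the camera images.
- jig: Fixed metal jig: dark plate 145 x 110 x 10 mm, top at z = 10 mm. Own +x points from open front (robot side) to the back, +y left. Origin: underside, mid width, in the plane of the thick stop's face; spans x -97 to 48, y +-55 mm. Back rail at x 32 to 46; plunger housing 12 mm wide at x 2 to 34, y +-6, between the stops. Rail, housing, stops all top out at z = 30 mm.
- stop_thick_face (a point): Centre of the front face of the thick stop, a fixed steel block 32 mm (x) by 30 mm (y) by 20 mm high; its face lies at x = 0 of the jig, at y = +23 or -23 mm of the jig (this varies), the point at z = 20 mm. Axes parallel to the jig's.
- stop_thin_face (a point): Centre of the front face of the thin stop, a fixed steel block 20 mm (x) by 30 mm (y) by 20 mm high, on the other side of the plunger; its face lies 12 mm farther back than the thick stop's (x = +12 mm of the jig), the point at z = 20 mm. The recess in front of it is where the spacer belongs. Axes parallel to the jig's.
- plunger (a joint): Spring plunger, an 8.4 mm steel pin between the stops, 19 mm above the bench. 0 = out, its tip 5 mm proud of the thick stop's face; grows as it is pushed in to the back; 0.005 m = at its stop, tip level with the thick stop's face. The spring pushes back with 3 N when out and 5.5 N at the stop; with friction, pushing tile and spacer home takes up to about 15 N.
- tile_center (a point): Centre of the tile, a loose white ceramic block 50 (x) by 68 (y) by 18 mm high, about 160 g, flat on the jig plate (top at z = 28 mm), slightly crooked, 6 to 10 mm in front of the thick stop and so 18 to 22 mm in front of the thin one. Its x axis points to the back of the jig. Flush: this point at x = -25 mm of the jig.
- spacer_center (a point): Centre (half-way up) of the spacer, a loose plain steel bar standing upright on the bench, 12 (its x) by 24 (its y) by 56 mm high, about 110 g. In the recess it stands with its 12 mm side along the jig's x, this point 38 mm above the bench; its upper 36 mm then stand above the stops for gripping.
- lens_mount: Bystander: black knurled ring 30 mm in diameter, 22 mm high, on the bench; origin at the underside.
- block: Bystander: dark fixture block 50 x 50 x 24 mm with two small pins, on the bench; origin at the underside.
- loupe: Bystander: black eye loupe 38 mm in diameter, 36 mm high, on the bench; origin at the underside.
Mind the look-alikes: they are no part of the job. Leave any brown look-alike of the jig alone. What is shaped like the part that bears tile_center but brown is not meant.

How it is judged:
By the outcome, as a careful person would: the job done as asked, in the order asked, and still so for the second after the job is handed in, while the arm keeps its last pose, push and grip.
It also fails if it takes over 53 s, if anything falls off the work surface, if the arm or the gripper's body presses on something with over 40 N, if the wrist force passes 120 N, or if a joint passes its speed limit or range.

## Robot

A 6-joint arm with a two-finger parallel gripper is mounted at the origin on a cart in front of the work surface, level with it; the furniture and walls round the work are solid. World frame = base frame: x ahead of the robot, y to its left, z up, the work surface at z = 0. Lengths are in m, angles in rad, forces in N, time in s.
With the tool pointing down it reaches from about 0.35 to 0.775 m from the base axis. Payload 7.3 kg.
Tool frame: the origin (TCP) lies between the finger pads; the fingertips stand 8 mm ahead of it and the grasp point (between the pads) lies 11 mm behind it (robot.nose_length is the distance from the TCP to the fingertips, in m); z points along the fingers, y is the line along which they close (so a half turn about z gives the same grasp; the last joint's range is limited). The gripper opens to 92 mm and grips with 3 to 60 N. Pads are 19 mm wide; open, the fingers measure 130 mm over their backs; the gripper's body (75 mm by 190 mm) begins 47 mm behind the grasp point.
Start: joints at [-1.266, 0.342, 1.524, -0, 1.275, -0.146], TCP at [0.229, -0.473, 0.235] pointing down, gripper open.
Joint ranges: [-2.53, 2.53], [-0.77, 2.02], [0.04, 2.7], [-1, 4.14], [0.28, 2.66], [-3.11, 3.11]. Speed limits (rad/s): [2.57, 2.57, 3.14, 3.14, 3.14, 3.14].

## Interface

Orientations are given as [roll, pitch, yaw] about the fixed x, y, z axes, in that order (R = Rz(yaw) Ry(pitch) Rx(roll)).
In Python, from cell import robot gives the robot as it stands. The module is installed in compiled form; this text tells all that it offers.
- The arm moves only by the shell command python3 -m jog 'ROWS' [FORCE]. ROWS is JSON, a list that holds one entry, the list of rows, each a list of 5 numbers: the gripper's target within -1 to 1 (fully open at 1, half-way at 0, shut at -1), then the shift along the tool's x, y, z in m, then the turn about the tool's z in rad. A call has 1 to 5 rows; each row is the pose to reach, as a shift and turn from the pose commanded when the call began, along the tool's axes at that moment; what a row does not reach only later rows make up. A row lasts 1/12 s, in which the tool goes at most 41.7 mm and 7.16 degrees, less where a joint would pass 70% of its speed; a pose out of reach is approached as far as the arm can. A call with a gripper value outside its range is refused whole. The fingers move at their own pace and stop on an object; FORCE is the grip in N (left out, the last holds). Time passes only in rows, so rows that repeat a pose let the fingers close. It gives the time, the measured TCP pose, the force, the opening and the grip force at its end, in the units of the state.
- robot.observe(): the state, without advancing time (a new reading comes with each control period).
- robot.read_camera(name): name is "side" or "top"; returns the picture (480x640x3 uint8, red, green, blue); there is no depth.
- robot.camera_model(name): a dict with "camera_matrix" (3x3 intrinsics, pixels), "position" and "attitude" of the camera in the world. Camera axes: x right, y down, z forward; pixel columns grow to the right and rows downward; lengths in m; the calibration is good to about 2 mm. A picture is of the moment at which its call begins. camera_model takes no time and is no camera call.
- robot.hand_in(): hands the job in; it is judged then, once.
The state is a dict: "time": time; "qpos": joint angles; "qvel": joint speeds; "joint_efforts": joint torques, N m; "tool_pos": TCP position; "tool_rot": TCP orientation; "contact_force": force on the tool from outside, world axes, zero at the start; "torque": the same for the moment, N m; "opening": finger opening in m; "grip_force": force on a finger pad.
Only numpy, scipy, OpenCV 4.12 (cv2) and the standard library are available. Lean on these libraries where they do the work, as an engineer would, in place of code of your own. Each camera call takes 0.05 s, during which the arm holds its last target. There are 200 camera calls.

## Working session

There is one attempt and no reset: what is moved stays moved. The work goes in short steps, Python scripts to look and compute and a shell command to move; the robot and the scene stay as the last step left them, time stands still between calls to the robot, and variables do not carry over. Pictures are saved under pics/ and viewed, at most 10 in all, crops included, and the job is handed in when it is done.

```bash
mkdir -p pics
python3 - <<'E'
from cell import robot
import cv2
for n in("top","side"):
    im=robot.read_camera(n); cv2.imwrite(f"pics/{n}0.png",im[:,:,::-1])
    print(n,robot.camera_model(n))
s=robot.observe();print(s)
E
```

```text
top {'camera_matrix': array([[558.25988562,   0.        , 330.07908111],
       [  0.        , 558.25988562, 240.90547007],
       [  0.        ,   0.        ,   1.        ]]), 'position': array([0.33578986, 0.33016269, 1.06401267]), 'attitude': array([-2.99727888,  0.02658321, -1.56651124])}
side {'camera_matrix': array([[614.99985053,   0.        , 308.77982391],
       [  0.        , 614.99985053, 251.86417689],
       [  0.        ,   0.        ,   1.        ]]), 'position': array([0.21713642, 1.48272216, 0.83412553]), 'attitude': array([-2.16232917,  0.01392848, -2.92610828])}
{'time': 0.1, 'qpos': array([-1.26600345e+00,  3.42654578e-01,  1.52487855e+00, -2.79209979e-05,
        1.27541195e+00, -1.46014891e-01]), 'qvel': array([-0.00044149, -0.00162976, -0.0036593 ,  0.0006522 ,  0.00152522,
        0.00095198]), 'joint_efforts': array([ 1.34029557e-03, -4.32006383e+01, -2.44695032e+01,  7.19540985e-02,
        5.26067172e-02, -6.29418787e-05]), 'tool_pos': array([ 0.22864175, -0.47222198,  0.23412865]), 'tool_rot': array([-3.14025074e+00, -1.70356553e-04,  4.50815798e-01]), 'contact_force': array([-0.90323574,  0.18886584, -0.33507418]), 'torque': array([-0.02872296,  0.00297446, -0.05558762]), 'grip_force': 0.0, 'opening': 0.09188162237032704}
```

View pics/top0.png

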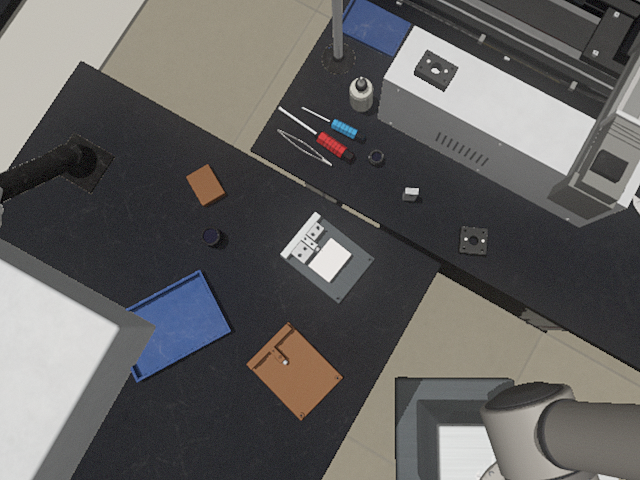

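View pics/side0.png

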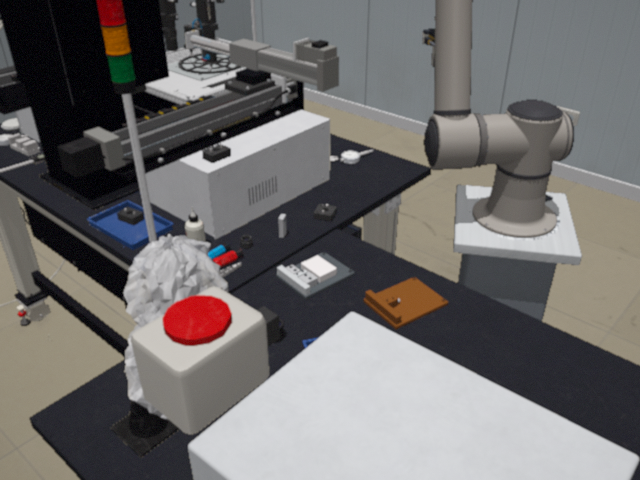

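The top view shows the grey jig at (328,258) with the white tile at (330,260). The steel spacer stands at (411,192), side view (283,226). The brown jig-like board at (295,370) and the brown block at (205,186) are look-alikes, so I'm leaving them alone. I'll confirm with one enlarged crop.

```bash
cat > h.py <<'E'
import numpy as np,cv2
from cell import robot
from scipy.spatial.transform import Rotation as R
def cam(n):
    m=robot.camera_model(n); return m["camera_matrix"],np.array(m["position"]),R.from_euler("xyz",m["attitude"]).as_matrix()
def ray(n,p,z):
    K,t,A=cam(n); d=A@np.linalg.solve(K,[p[0],p[1],1]); return t+d*(z-t[2])/d[2]
def proj(n,P):
    K,t,A=cam(n); q=K@(A.T@(np.array(P)-t)); return q[:2]/q[2]
E
python3 - <<'E'
from h import *
a=cv2.imread("pics/top0.png"); b=cv2.imread("pics/side0.png")
c=np.hstack([cv2.resize(a[175:315,270:430],None,fx=3.2,fy=4.2) if 0 else cv2.resize(a[180:310,270:430],None,fx=3,fy=3,interpolation=cv2.INTER_CUBIC),cv2.resize(b[200:300,265:365],(300,300),interpolation=cv2.INTER_CUBIC)[:,:] if 0 else cv2.resize(b[200:300,265:365],(320,320),interpolation=cv2.INTER_CUBIC)[:320] if 0 else cv2.resize(b[205:302,265:345],(320,390),interpolation=cv2.INTER_CUBIC)])
cv2.imwrite("pics/crop0.png",c);print(c.shape)
for p in[(317,212),(281,254),(338,302),(374,259)]: print(p,ray("top",p,.01))
print("spacer top",ray("top",(411,190),.056), "side top",ray("side",(284,215),.056))
E
```

```text
(390, 800, 3)
(317, 212) [0.54508974 0.38426174 0.01      ]
(281, 254) [0.46362903 0.45234174 0.01      ]
(338, 302) [0.37296517 0.34346735 0.01      ]
(374, 259) [0.45427102 0.27540947 0.01      ]
spacer top [0.57705384 0.20884965 0.056     ] side top [0.57133277 0.2042992  0.056     ]
```

View pics/crop0.png

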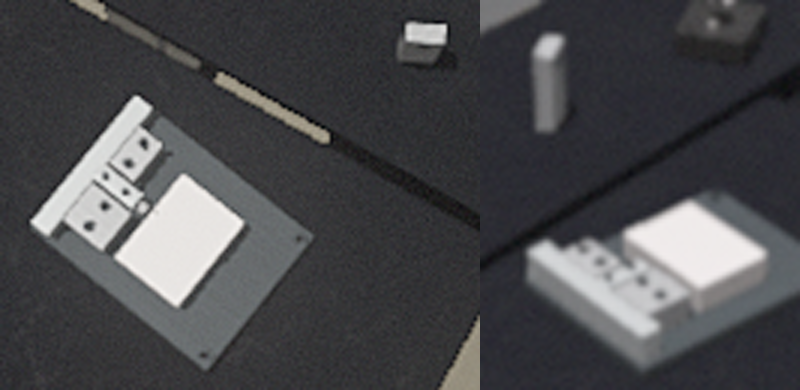

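The crop confirms the grey jig. The larger, thick stop is at crop (95,215), which is jig +y. The thin stop is at crop (135,155), so the recess is on the −y side. The spacer's top face is at crop (427,33). Next I'll take precise measurements.

Run:
```python
from h import *
def comp(n,roi,lo,hi,seed,satmax=60):
    im=cv2.imread(f"pics/{n}0.png");x,y,w,h=roi
    s=cv2.resize(im[y:y+h,x:x+w],None,fx=8,fy=8,interpolation=cv2.INTER_CUBIC)
    hsv=cv2.cvtColor(s,cv2.COLOR_BGR2HSV);g=hsv[:,:,2]
    m=((g>=lo)&(g<=hi)&(hsv[:,:,1]<satmax)).astype(np.uint8)
    m=cv2.morphologyEx(m,cv2.MORPH_OPEN,np.ones((5,5)))
    k,l=cv2.connectedComponents(m); i=l[int((seed[1]-y+.5)*8),int((seed[0]-x+.5)*8)]
    c=max(cv2.findContours((l==i).astype(np.uint8),0,2)[0],key=cv2.contourArea)[:,0].astype(float)
    return (c+.5)/8-.5+[x,y]
def rect(n,c,z):
    P=np.array([ray(n,p,z)[:2] for p in c]); r=cv2.minAreaRect((P*1000).astype(np.float32)); 
    print(n,"centre",np.round(r[0],1),"size",np.round(r[1],1),"ang",round(r[2],1)); return r
im=cv2.imread("pics/top0.png");
for p in[(330,260),(411,190),(411,195),(300,240),(350,275),(302,222),(350,180)]:print(p,im[p[1],p[0]])
im=cv2.imread("pics/side0.png")
for p in[(283,216),(281,230),(315,265),(340,270)]:print(p,im[p[1],p[0]])
rect("top",comp("top",(270,180,160,130),225,255,(330,260)),.028)
rect("top",comp("top",(390,170,50,50),150,255,(412,191)),.056)
for (a,z) in ((225,.028),): rect("side",comp("side",(270,200,90,100),a,255,(318,265)),z)
# plate: everything jig brighter than bench
rect("top",comp("top",(270,180,160,130),62,255,(350,275)),.010)
```

```text
(330, 260) [227 230 233]
(411, 190) [199 200 201]
(411, 195) [39 39 38]
(300, 240) [176 178 177]
(350, 275) [113 112 108]
(302, 222) [59 56 58]
(350, 180) [55 51 52]
(283, 216) [197 194 195]
(281, 230) [122 119 120]
(315, 265) [234 234 238]
(340, 270) [103  99  94]
top centre [451.3 359.4] size [48.8 66.6] ang 51.3
top centre [575.7 208. ] size [24.5 12.3] ang 86.4
side centre [451.9 362. ] size [46.8 65.2] ang 51.4
top centre [463.3 362.8] size [149.2 124.2] ang 50.9
```

Run:
```python
from h import *
def edge(n,A,B,z,up=10):
    # subpixel edge along expected line A->B (world xy, mm) : sample gray profiles across, take strongest gradient
    im=cv2.cvtColor(cv2.imread(f"pics/{n}0.png"),cv2.COLOR_BGR2GRAY).astype(np.float32)
    im=cv2.GaussianBlur(im,(0,0),.7)
    A=np.array(A);B=np.array(B);d=(B-A)/np.linalg.norm(B-A);nn=np.array([-d[1],d[0]]);o=np.arange(-6,6.01,.25);pts=[]
    for t in np.linspace(.12,.88,40):
        W=[A+(B-A)*t+nn*k for k in o]; px=np.array([proj(n,[w[0]/1e3,w[1]/1e3,z]) for w in W],np.float32)
        v=cv2.remap(im,px[:,:1],px[:,1:],cv2.INTER_LINEAR)[:,0]; g=np.abs(np.gradient(v)); pts.append(W[int(g.argmax())])
    vx,vy,x,y=cv2.fitLine(np.array(pts,np.float32),cv2.DIST_HUBER,0,.01,.01).ravel()
    return np.array([x,y]),np.array([vx,vy])
for n in("top","side"):
    # start guess: jig origin from front mid
    th=np.deg2rad(50.8); f=np.array([413.6,309.4])
    X=lambda t:np.array([np.cos(t),np.sin(t)]); Y=lambda t:np.array([-np.sin(t),np.cos(t)])
    O=f+97*X(th)
    for it in range(3):
        J=lambda x,y:O+x*X(th)+y*Y(th)
        pf,df=edge(n,J(-97,-55),J(-97,55),.01)
        pr,dr=edge(n,J(-97,-55),J(20,-55),.01)
        a=np.arctan2(*(df[::-1]*np.sign(df@Y(th))))-np.pi/2; b=np.arctan2(*(dr[::-1]*np.sign(dr@X(th))))
        sel=[b,a]; th=np.angle(np.mean(np.exp(1j*np.array(sel))))
        ex=(pf-O)@X(th)+97; ey=(pr-O)@Y(th)+55; O=O+ex*X(th)+ey*Y(th)
    pl,dl=edge(n,J(-97,55),J(20,55),.01)
    pt,dt=edge(n,J(46,-55),J(46,55),.03)
    print(n,"O",O.round(1),"angs",np.rad2deg([a,b]).round(2),"left y",((pl-O)@Y(th)).round(1),"rail back x",((pt-O)@X(th)).round(1))
    c=np.array([451.3,359.4] if n=="top" else [451.9,362.]); print("tile in jig",((c-O)@X(th)).round(1),((c-O)@Y(th)).round(1))
    pb,db=edge(n,J(12,-37),J(12,-9),.03); print("thin face x",((pb-O)@X(th)).round(1))
    pb,db=edge(n,J(0,9),J(0,37),.03); print("thick face x",((pb-O)@X(th)).round(1))
K=comp=None
im=cv2.imread("pics/side0.png");s=cv2.resize(im[205:245,270:300],None,fx=8,fy=8,interpolation=cv2.INTER_CUBIC)
g=cv2.cvtColor(s,cv2.COLOR_BGR2GRAY)
for T in (160,):
    c=max(cv2.findContours((g>T).astype(np.uint8),0,2)[0],key=cv2.contourArea)[:,0]
    P=np.array([ray("side",(p+.5)/8-.5+[270,205],.056)[:2]*1000 for p in c],np.float32);print("spacer side",cv2.minAreaRect(P))
```

```text
Traceback (most recent call last):
  File "h.py", line 9, in proj
    K,t,A=cam(n); q=K@(A.T@(np.array(P)-t)); return q[:2]/q[2]
          ~~~^^^
  File "h.py", line 5, in cam
    m=robot.camera_model(n); return m["camera_matrix"],np.array(m["position"]),R.from_euler("xyz",m["attitude"]).as_matrix()
ValueError: time passes only in moves, steps and waits
```

```bash
sed -i 's/^def cam/import functools\n@functools.cache\ndef cam/' h.py
python3 - <<'E'
from h import *
def edge(n,A,B,z):
    im=cv2.cvtColor(cv2.imread(f"pics/{n}0.png"),cv2.COLOR_BGR2GRAY).astype(np.float32)
    im=cv2.GaussianBlur(im,(0,0),.7)
    A=np.array(A);B=np.array(B);d=(B-A)/np.linalg.norm(B-A);nn=np.array([-d[1],d[0]]);o=np.arange(-6,6.01,.25);pts=[]
    for t in np.linspace(.12,.88,40):
        W=[A+(B-A)*t+nn*k for k in o]; px=np.array([proj(n,[w[0]/1e3,w[1]/1e3,z]) for w in W],np.float32)
        v=cv2.remap(im,px[:,:1],px[:,1:],cv2.INTER_LINEAR)[:,0]; g=np.abs(np.gradient(v)); pts.append(W[int(g.argmax())])
    vx,vy,x,y=cv2.fitLine(np.array(pts,np.float32),cv2.DIST_HUBER,0,.01,.01).ravel()
    return np.array([x,y]),np.array([vx,vy])
X=lambda t:np.array([np.cos(t),np.sin(t)]); Y=lambda t:np.array([-np.sin(t),np.cos(t)])
for n in("top","side"):
    th=np.deg2rad(50.8); O=np.array([413.6,309.4])+97*X(th)
    J=lambda x,y:O+x*X(th)+y*Y(th)
    for it in range(3):
        pf,df=edge(n,J(-97,-55),J(-97,55),.01)
        pr,dr=edge(n,J(-97,-55),J(20,-55),.01)
        df=df*np.sign(df@Y(th)); dr=dr*np.sign(dr@X(th))
        a=np.arctan2(df[1],df[0])-np.pi/2; b=np.arctan2(dr[1],dr[0])
        th=(a+b)/2; O=O+((pf-O)@X(th)+97)*X(th)+((pr-O)@Y(th)+55)*Y(th)
    L=lambda p:np.round([(p-O)@X(th),(p-O)@Y(th)],1)
    print(n,"O",O.round(1),"angs",np.rad2deg([a,b]).round(2),"left",L(edge(n,J(-97,55),J(20,55),.01)[0]),"rail back",L(edge(n,J(46,-55),J(46,55),.03)[0]))
    print("tile",L(np.array([451.3,359.4] if n=="top" else [451.9,362.])),"thin",L(edge(n,J(12,-37),J(12,-9),.03)[0]),"thick",L(edge(n,J(0,9),J(0,37),.03)[0]))
im=cv2.imread("pics/side0.png");s=cv2.resize(im[205:245,270:300],None,fx=8,fy=8,interpolation=cv2.INTER_CUBIC)
g=cv2.cvtColor(s,cv2.COLOR_BGR2GRAY)
c=max(cv2.findContours((g>160).astype(np.uint8),0,2)[0],key=cv2.contourArea)[:,0]
print("spacer side",cv2.minAreaRect(np.array([ray("side",(p+.5)/8-.5+[270,205],.056)[:2]*1000 for p in c],np.float32)))
E
```

```text
top O [473.7 384.8] angs [51.09 51.06] left [-39.9  54. ] rail back [45.6 -9.6]
tile [-33.8   1.4] thin [ 11.3 -23.3] thick [-0.7 22.7]
side O [474.1 386.4] angs [50.15 52.45] left [-45.6  56.5] rail back [46.8  0.6]
tile [-32.9   2.1] thin [ 10.9 -23.1] thick [-5.6 24.9]
spacer side ((575.7835693359375, 211.62692260742188), (25.728790283203125, 11.757493019104004), 89.79005432128906)
```

Run:
```python
from h import *
def tri(a,b):
    K,t1,A1=cam("top");K2,t2,A2=cam("side")
    d1=A1@np.linalg.solve(K,[*a,1]);d2=A2@np.linalg.solve(K2,[*b,1])
    s=np.linalg.lstsq(np.c_[d1,-d2],t2-t1,rcond=None)[0];p,q=t1+d1*s[0],t2+d2*s[1];print(a,b,((p+q)/2).round(3),"gap",np.linalg.norm(p-q).round(3))
tri((610,165),(320,43)); tri((585,224),(338,82)); tri((550,178),(292,60))
tri((413,28),(204,164)); tri((383,92),(206,175)); tri((585,222),(330,117))
for z in(.1,.2,.3):print(z,ray("top",(585,222),z).round(3),ray("top",(383,95),z).round(3))
```

```text
(610, 165) (320, 43) [0.515 0.025 0.432] gap 0.001
(585, 224) (338, 82) [0.468 0.017 0.337] gap 0.008
(550, 178) (292, 60) [0.539 0.087 0.403] gap 0.06
(413, 28) (204, 164) [0.789 0.216 0.195] gap 0.054
(383, 92) (206, 175) [0.727 0.269 0.18 ] gap 0.024
(585, 222) (330, 117) [ 0.493 -0.03   0.226] gap 0.013
0.1 [ 0.509 -0.085  0.1  ] [0.743 0.262 0.1  ]
0.2 [ 0.491 -0.042  0.2  ] [0.7   0.269 0.2  ]
0.3 [0.473 0.001 0.3  ] [0.658 0.276 0.3  ]
```

Run:
```python
from h import *
im=cv2.imread("pics/top0.png")
for p,z in(((383,125),0),((580,224),0),((383,92),.19),((565,178),.19),((585,224),.33),((640,150),.4),((550,178),.4)):print(p,z,ray("top",p,z).round(3))
for p,z in(((330,170),0),((332,117),.19),((213,232),0),((205,172),.19),((338,85),.337)):print("side",p,z,ray("side",p,z).round(3))
a=cv2.resize(im[20:260,370:640],None,fx=1.8,fy=1.8);b=cv2.imread("pics/side0.png")[20:250,190:360]
b=cv2.resize(b,(int(170*1.8),432));cv2.imwrite("pics/crop1.png",np.hstack([a,b]))
```

```text
(383, 125) 0 [0.722 0.255 0.   ]
(580, 224) 0 [ 0.523 -0.119  0.   ]
(383, 92) 0.19 [0.71  0.268 0.19 ]
(565, 178) 0.19 [ 0.564 -0.019  0.19 ]
(585, 224) 0.33 [0.465 0.014 0.33 ]
(640, 150) 0.4 [ 0.544 -0.027  0.4  ]
(550, 178) 0.4 [0.509 0.083 0.4  ]
side (330, 170) 0 [ 0.526 -0.175  0.   ]
side (332, 117) 0.19 [ 0.511 -0.123  0.19 ]
side (213, 232) 0 [0.755 0.23  0.   ]
side (205, 172) 0.19 [0.741 0.267 0.19 ]
side (338, 85) 0.337 [0.468 0.038 0.337]
```

View pics/crop1.png

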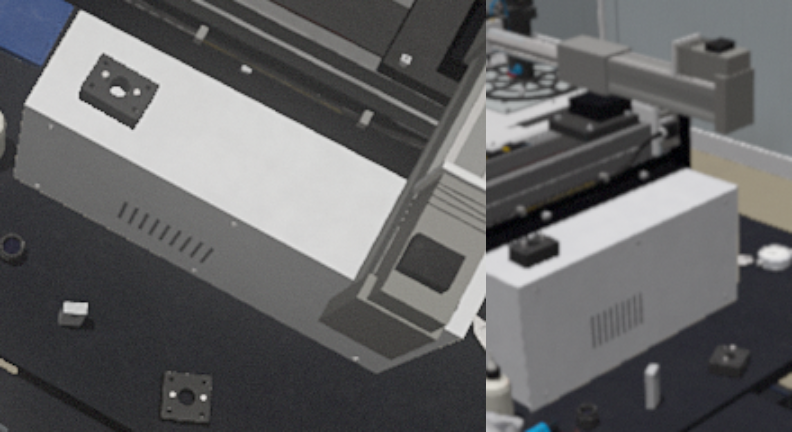

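Crop 1 shows the machine box, whose front face runs 62° about 107 mm from the spacer, and a gantry head near (0.47–0.54, 0–0.08, z ≈ 0.33–0.45). I'll pass inside the head at small radius. I'll also grip the spacer across its 24 mm side, so the gripper body runs roughly along the box face.

```bash
cat >> h.py <<'E'
def rel(x,y,z,yaw):
    s=robot.observe(); A=R.from_euler("xyz",s["tool_rot"]).as_matrix(); d=A.T@(np.array([x,y,z])-s["tool_pos"])
    t=-((np.deg2rad(yaw)-s["tool_rot"][2]+np.pi)%(2*np.pi)-np.pi)
    print("rel",d.round(4),"turn",round(t,3),"F",s["contact_force"].round(1),"t",s["time"])
E
python3 -m jog '[[[1,0.14,-0.143,0.005,0.5],[1,0.14,-0.143,0.005,0.5],[1,0.14,-0.143,0.005,0.5],[1,0.14,-0.143,0.005,0.5],[1,0.14,-0.143,0.005,0.5]]]'; python3 -c "
from h import *
rel(.37,-.05,.22,-3.6)"
```

```text
time: 0.52
tool_pos: [0.2925, -0.2808, 0.2294]
tool_rot: [-3.141, 0.0, -0.056]
contact_force: [1.1, -0.9, 0.0]
opening: 0.0915
grip_force: 0.0
rel [ 0.0645 -0.2348  0.0095] turn 0.007 F [ 1.1 -0.9  0. ] t 0.5167
```

```bash
python3 -m jog '[[[1,0.011,-0.04,0.01,0],[1,0.022,-0.08,0.01,0],[1,0.033,-0.12,0.01,0],[1,0.044,-0.16,0.01,0],[1,0.055,-0.2,0.01,0]]]';python3 -m jog '[[[1,0.005,-0.04,0.01,0],[1,0.01,-0.08,0.02,0],[1,0.01,-0.12,0.03,0],[1,0.01,-0.16,0.04,0],[1,0.01,-0.2,0.04,0]]]'; python3 -c "
from h import *
rel(.42,.27,.15,-3.6)"
```

```text
time: 0.93
tool_pos: [0.3571, -0.0841, 0.2197]
tool_rot: [3.141, -0.0, -0.05]
contact_force: [1.8, -0.2, 0.3]
opening: 0.0918
grip_force: 0.0
time: 1.35
tool_pos: [0.3754, 0.1151, 0.1781]
tool_rot: [3.141, 0.003, -0.049]
contact_force: [-0.0, -0.2, 0.7]
opening: 0.0917
grip_force: 0.0
rel [ 0.037  -0.1569  0.0278] turn 0.014 F [-0.  -0.2  0.7] t 1.35
```

```bash
python3 -m jog '[[[1,0.01,-0.035,0.01,0],[1,0.02,-0.07,0.02,0],[1,0.03,-0.105,0.03,0],[1,0.04,-0.13,0.04,0],[1,0.04,-0.13,0.04,0]]]'
python3 - <<'E'
from h import *
for n in("top","side"):cv2.imwrite(f"pics/{n}1.png",robot.read_camera(n)[:,:,::-1])
a=cv2.imread("pics/top1.png")[60:400,240:640];b=cv2.imread("pics/side1.png")[0:340,180:580]
cv2.imwrite("pics/v1.png",np.hstack([a,b]))
rel(.5757,.208,.1,-3.6)
E
```

```text
time: 1.77
tool_pos: [0.4239, 0.2447, 0.1376]
tool_rot: [-3.141, 0.001, -0.046]
contact_force: [-1.0, -0.2, -0.0]
opening: 0.0918
grip_force: 0.0
rel [0.1545 0.0262 0.0384] turn 0.016 F [-1.5 -0.5  0.8] t 1.8667
```

View pics/v1.png

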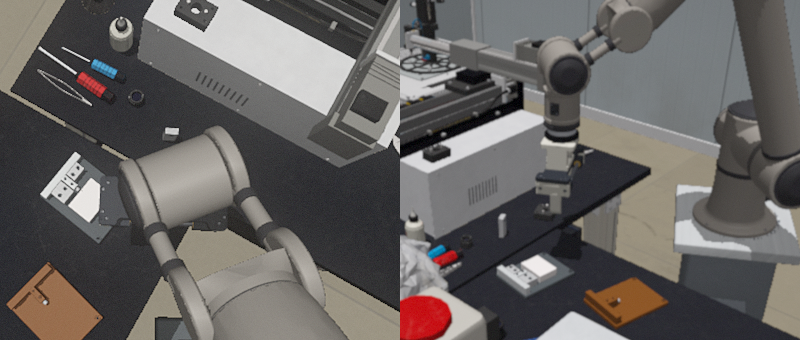

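Run:
```python
from h import *
def tri(a,b):
    K,t1,A1=cam("top");K2,t2,A2=cam("side")
    d1=A1@np.linalg.solve(K,[*a,1]);d2=A2@np.linalg.solve(K2,[*b,1])
    s=np.linalg.lstsq(np.c_[d1,-d2],t2-t1,rcond=None)[0];p,q=t1+d1*s[0],t2+d2*s[1];print(a,b,((p+q)/2).round(3),"gap",np.linalg.norm(p-q).round(3))
tri((362,247),(348,70))
tri((580,227),(332,95)); tri((580,227),(330,92))
for z in(.3,.35,.4):
  for p in((470,222),(455,192),(487,248),(362,247),(548,198),(580,227),(640,150)):print(z,p,ray("top",p,z)[:2].round(3))
```

```text
(362, 247) (348, 70) [0.409 0.311 0.462] gap 0.015
(580, 227) (332, 95) [0.477 0.009 0.3  ] gap 0.021
(580, 227) (330, 92) [0.478 0.013 0.309] gap 0.027
0.3 (470, 222) [0.473 0.158]
0.3 (455, 192) [0.516 0.177]
0.3 (487, 248) [0.437 0.136]
0.3 (362, 247) [0.438 0.307]
0.3 (548, 198) [0.507 0.049]
0.3 (580, 227) [0.466 0.008]
0.3 (640, 150) [ 0.575 -0.081]
0.35 (470, 222) [0.464 0.169]
0.35 (455, 192) [0.504 0.187]
0.35 (487, 248) [0.43  0.148]
0.35 (362, 247) [0.432 0.308]
0.35 (548, 198) [0.496 0.068]
0.35 (580, 227) [0.458 0.029]
0.35 (640, 150) [ 0.559 -0.054]
0.4 (470, 222) [0.455 0.18 ]
0.4 (455, 192) [0.492 0.197]
0.4 (487, 248) [0.424 0.161]
0.4 (362, 247) [0.425 0.31 ]
0.4 (548, 198) [0.485 0.086]
0.4 (580, 227) [0.449 0.05 ]
0.4 (640, 150) [ 0.544 -0.027]
```

```bash
python3 -m jog '[[[1,0.035,0.005,0.02,0.016],[1,0.07,0.01,0.03,0.016],[1,0.105,0.016,0.038,0.016],[1,0.14,0.024,0.038,0.016],[1,0.1545,0.0262,0.0384,0.016]]]'
python3 - <<'E'
from h import *
im=robot.read_camera("side");cv2.imwrite("pics/side2.png",im[:,:,::-1]);a=im[0:260,180:440,::-1]
t=robot.read_camera("top")[120:320,330:600,::-1]
cv2.imwrite("pics/v2.png",np.hstack([cv2.resize(a,(400,400)),cv2.resize(t,(400,400))]))
rel(.5757,.209,.033,-3.6)
E
```

```text
time: 2.28
tool_pos: [0.5798, 0.2041, 0.1013]
tool_rot: [3.141, -0.002, -0.068]
contact_force: [-0.1, 0.3, 1.2]
opening: 0.0918
grip_force: 0.0
rel [-0.0031 -0.0041  0.0683] turn -0.006 F [ 0.4  1.  -0.1] t 2.3833
```

View pics/v2.png

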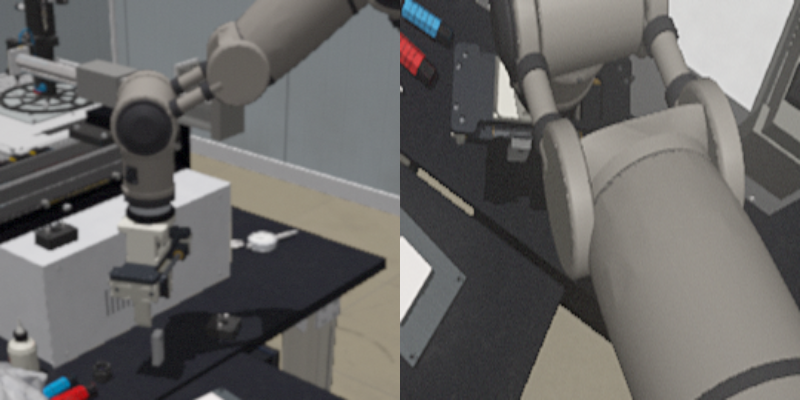

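Run:
```python
from h import *
K,t1,A1=cam("top");K2,t2,A2=cam("side")
d1=A1@np.linalg.solve(K,[440,205,1]);d2=A2@np.linalg.solve(K2,[335,47,1])
s=np.linalg.lstsq(np.c_[d1,-d2],t2-t1,rcond=None)[0];print(t1+d1*s[0],t2+d2*s[1])
for z in(.45,.5,.55,.6):print(z,ray("top",(560,195),z),ray("top",(562,165),z))
```

```text
[0.45834702 0.23015784 0.48402471] [0.44205897 0.22810716 0.48093648]
0.45 [0.4767092  0.09114448 0.45      ] [0.51110939 0.08705685 0.45      ]
0.5 [0.46523392 0.1106081  0.5       ] [0.49683285 0.10685333 0.5       ]
0.55 [0.45375864 0.13007172 0.55      ] [0.48255631 0.12664982 0.55      ]
0.6 [0.44228336 0.14953534 0.6       ] [0.46827977 0.1464463  0.6       ]
```

```bash
python3 -m jog '[[[1,-0.003,-0.004,0.015,-0.006],[1,-0.003,-0.004,0.03,-0.006],[1,-0.003,-0.004,0.045,-0.006],[1,-0.003,-0.004,0.06,-0.006],[1,-0.003,-0.004,0.066,-0.006]]]'; python3 -m jog '[[[1,0,0,0,0],[0.2,0,0,0,0],[-0.3,0,0,0,0],[-0.6,0,0,0,0],[-0.6,0,0,0,0]]]' 30;python3 -m jog '[[[-0.7,0,0,0,0],[-0.8,0,0,0,0],[-0.8,0,0,0,0],[-0.8,0,0,0,0],[-0.8,0,0,0,0]]]' 30;  python3 -c "
from h import *
s=robot.observe();print(s['tool_pos'],s['joint_efforts'].round(1));rel(.5757,.209,.033,-3.6)"
```

```text
time: 2.8
tool_pos: [0.5711, 0.2107, 0.034]
tool_rot: [3.14, 0.004, -0.06]
contact_force: [-0.7, -0.8, 0.4]
opening: 0.0918
grip_force: 0.0
time: 3.22
tool_pos: [0.574, 0.2116, 0.0363]
tool_rot: [-3.141, -0.001, -0.059]
contact_force: [0.4, -0.2, 0.1]
opening: 0.0699
grip_force: 0.0
time: 3.63
tool_pos: [0.5736, 0.2115, 0.0353]
tool_rot: [3.141, 0.0, -0.059]
contact_force: [0.1, 0.2, -0.4]
opening: 0.0366
grip_force: 0.0
[0.57361687 0.21150722 0.03526239] [  0.  -55.7 -19.6   0.   -0.1   0. ]
rel [0.0022 0.0024 0.0023] turn 0.004 F [ 0.1  0.2 -0.4] t 3.6333
```

```bash
python3 -m jog '[[[-0.6,0.002,0.002,0,0],[-0.6,0.002,0.002,0,0],[-0.8,0.002,0.002,0,0],[-1,0.002,0.002,0,0],[-1,0.002,0.002,0,0]]]' 30;python3 -m jog '[[[-1,0,0,0,0],[-1,0,0,0,0],[-1,0,0,0,0],[-1,0,0,0,0],[-1,0,0,0,0]]]' 30
```

```text
time: 4.05
tool_pos: [0.5756, 0.2093, 0.0353]
tool_rot: [3.141, -0.0, -0.059]
contact_force: [1.2, -0.6, 0.2]
opening: 0.0239
grip_force: 30.0
time: 4.47
tool_pos: [0.5755, 0.2094, 0.0353]
tool_rot: [3.142, -0.0, -0.059]
contact_force: [0.2, -0.5, 0.6]
opening: 0.0235
grip_force: 30.0
```

```bash
python3 -m jog '[[[-1,0,0,-0.025,0],[-1,0,0,-0.05,0],[-1,-0.015,-0.02,-0.07,0],[-1,-0.03,-0.045,-0.075,-0.1],[-1,-0.045,-0.07,-0.075,-0.2]]]' 30;python3 -c "
from h import *
rel(.4928,.3729,.11,51.1)"
```

```text
time: 4.88
tool_pos: [0.5353, 0.2827, 0.1125]
tool_rot: [-3.141, -0.003, 0.144]
contact_force: [0.1, -0.2, -1.8]
opening: 0.0237
grip_force: 30.0
rel [-0.0292 -0.0953  0.0025] turn -0.748 F [ 0.1 -0.2 -1.8] t 4.8833
```

```bash
python3 -m jog '[[[-1,-0.006,-0.02,0,-0.12],[-1,-0.012,-0.04,0,-0.24],[-1,-0.018,-0.06,0,-0.36],[-1,-0.024,-0.08,0,-0.48],[-1,-0.029,-0.095,0,-0.6]]]' 30;python3 -m jog '[[[-1,0,0,0,-0.12],[-1,0,0,0,-0.148],[-1,0,0,0,-0.148],[-1,0,0,0,-0.148],[-1,0,0,0,-0.148]]]' 30;python3 -c "
from h import *
rel(.4928,.3729,.0453,51.1)"
```

```text
time: 5.3
tool_pos: [0.4914, 0.3734, 0.11]
tool_rot: [-3.141, 0.001, 0.748]
contact_force: [-0.5, -0.7, -0.7]
opening: 0.0235
grip_force: 30.0
time: 5.72
tool_pos: [0.4926, 0.3717, 0.1101]
tool_rot: [-3.141, 0.0, 0.887]
contact_force: [-0.2, -0.6, -0.7]
opening: 0.0239
grip_force: 30.0
rel [ 0.0011 -0.0006  0.0648] turn -0.005 F [-0.2 -0.6 -0.7] t 5.7167
```

```bash
python3 -m jog '[[[-1,0.001,-0.0005,0.015,-0.005],[-1,0.001,-0.0005,0.03,-0.005],[-1,0.001,-0.0005,0.038,-0.005],[-1,0.001,-0.0005,0.038,-0.005],[-1,0.001,-0.0005,0.038,-0.005]]]' 30
python3 - <<'E'
from h import *
im=robot.read_camera("side")[:,:,::-1].copy();cv2.imwrite("pics/side3.png",im)
a=cv2.resize(im[215:295,265:365],None,fx=6,fy=6,interpolation=cv2.INTER_CUBIC)
cv2.imwrite("pics/v3.png",a); rel(.4928,.3729,.0453,51.1)
E
```

```text
time: 6.13
tool_pos: [0.4929, 0.3728, 0.0721]
tool_rot: [-3.141, 0.001, 0.893]
contact_force: [0.3, 0.2, -2.2]
opening: 0.0236
grip_force: 30.0
rel [-0.0005 -0.0003  0.0275] turn 0.001 F [ 0.6  0.2 -1.6] t 6.1833
```

View pics/v3.png

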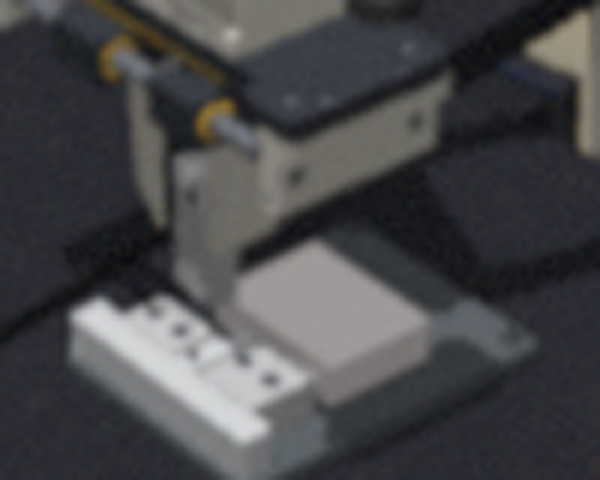

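The spacer hangs at crop (205,290), over the gap between the thin stop (170,320) and the tile corner (240,285), so it is lined up. I'll lower it gently.

```bash
python3 -m jog '[[[-1,-0.0005,0,0.004,0],[-1,-0.0005,0,0.008,0],[-1,-0.0005,0,0.012,0],[-1,-0.0005,0,0.015,0],[-1,-0.0005,0,0.015,0]]]' 30;python3 -m jog '[[[-1,0,0,0.003,0],[-1,0,0,0.006,0],[-1,0,0,0.009,0],[-1,0,0,0.011,0],[-1,0,0,0.0115,0]]]' 30
```

```text
time: 6.6
tool_pos: [0.4922, 0.3724, 0.0564]
tool_rot: [-3.141, 0.001, 0.894]
contact_force: [0.8, 0.0, -1.6]
opening: 0.0236
grip_force: 30.0
time: 7.02
tool_pos: [0.4924, 0.3725, 0.0452]
tool_rot: [-3.141, 0.001, 0.894]
contact_force: [-1.1, -0.9, 0.5]
opening: 0.024
grip_force: 30.0
```

```bash
python3 -m jog '[[[-1,0,0,0.0005,0],[-1,0,0,0.0005,0],[-1,0,0,0.0005,0]]]' 30; python3 -m jog '[[[-0.4,0,0,0,0],[-0.4,0,0,0,0],[-0.4,0,0,0,0],[-0.4,0,0,0,0]]]' 30;python3 -m jog '[[[-0.2,0,0,0,0],[-0.2,0,0,-0.01,0],[-0.2,0,0,-0.03,0],[-0.2,0,0,-0.05,0],[-0.2,0,0,-0.07,0]]]' 30
```

```text
time: 7.27
tool_pos: [0.4928, 0.3727, 0.0454]
tool_rot: [3.141, -0.0, 0.894]
contact_force: [-0.2, -0.3, -0.4]
opening: 0.024
grip_force: 30.0
time: 7.6
tool_pos: [0.4927, 0.3727, 0.0454]
tool_rot: [3.141, -0.0, 0.894]
contact_force: [0.0, -0.5, 0.7]
opening: 0.0273
grip_force: 0.0
time: 8.02
tool_pos: [0.4926, 0.3726, 0.1167]
tool_rot: [3.141, -0.0, 0.894]
contact_force: [0.8, 0.6, -0.0]
opening: 0.0363
grip_force: 0.0
```

```bash
python3 -m jog '[[[-0.2,-0.02,-0.005,0,0],[-0.2,-0.04,-0.01,0,0],[-0.2,-0.06,-0.017,0,0],[-0.2,-0.08,-0.024,0,0],[-0.2,-0.087,-0.024,0,0]]]' 30;python3 -m jog '[[[-0.2,0,0,0.025,0],[-0.2,0,0,0.05,0],[-0.2,0,0,0.07,0],[-0.2,0,0,0.08,0],[-0.2,0,0,0.085,0]]]' 30
python3 - <<'E'
from h import *
im=robot.read_camera("side")[:,:,::-1].copy();cv2.imwrite("pics/side4.png",im)
a=cv2.resize(im[205:295,265:365],None,fx=6,fy=6,interpolation=cv2.INTER_CUBIC)
cv2.imwrite("pics/v4.png",a); rel(.4196,.3204,.021,51.1)
E
```

```text
time: 8.43
tool_pos: [0.417, 0.3188, 0.116]
tool_rot: [-3.141, 0.002, 0.894]
contact_force: [0.3, 1.0, 0.3]
opening: 0.037
grip_force: 0.0
time: 8.85
tool_pos: [0.4194, 0.3197, 0.0292]
tool_rot: [-3.141, 0.001, 0.894]
contact_force: [0.4, 0.4, 0.7]
opening: 0.0369
grip_force: 0.0
rel [ 0.0007 -0.0003  0.0082] turn 0.002 F [-0.3 -0.  -0. ] t 8.9
```

View pics/v4.png

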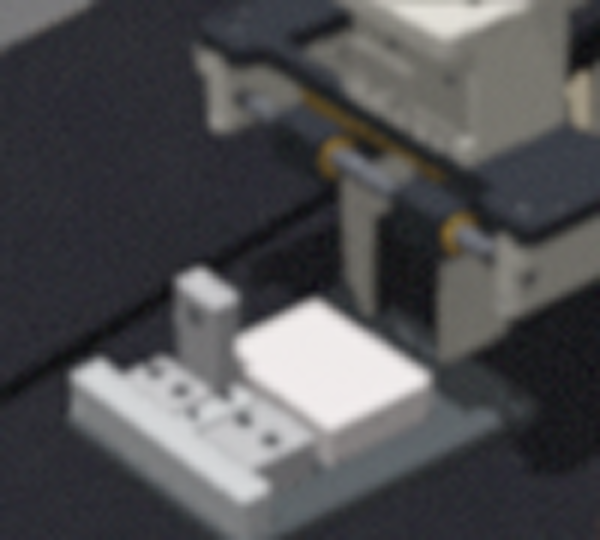

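The spacer stands free and upright in the recess at crop (207,325), and the fingers are in front of the tile. Now I'll lower the last bit and push.

```bash
python3 -m jog '[[[-0.2,0,0,0.004,0],[-0.2,0,0,0.008,0],[-0.2,0.005,0,0.008,0],[-0.2,0.009,0,0.008,0],[-0.2,0.013,0,0.008,0]]]' 30;python3 -m jog '[[[-0.2,0.002,0,0,0],[-0.2,0.004,0,0,0],[-0.2,0.006,0,0,0],[-0.2,0.008,0,0,0],[-0.2,0.009,0,0,0]]]' 30; python3 -m jog '[[[-0.2,0.001,0,0,0],[-0.2,0.001,0,0,0],[-0.2,0.001,0,0,0]]]' 30
```

```text
time: 9.32
tool_pos: [0.4283, 0.3306, 0.0229]
tool_rot: [3.141, -0.001, 0.894]
contact_force: [-0.4, 0.5, 0.2]
opening: 0.0364
grip_force: 0.0
time: 9.73
tool_pos: [0.4317, 0.3355, 0.0223]
tool_rot: [-3.141, 0.005, 0.894]
contact_force: [-6.8, -9.7, 9.5]
opening: 0.0366
grip_force: 5.7
time: 9.98
tool_pos: [0.4322, 0.3361, 0.0223]
tool_rot: [-3.141, 0.005, 0.894]
contact_force: [-6.0, -8.5, 8.1]
opening: 0.0369
grip_force: 4.9
```

```bash
python3 -m jog '[[[-0.2,0,0,-0.0007,0],[-0.2,0.0005,0,-0.0014,0],[-0.2,0.001,0,-0.0014,0]]]' 30; python3 -m jog '[[[-0.2,0.0005,0,0,0],[-0.2,0.001,0,0,0],[-0.2,0.0015,0,0,0],[-0.2,0.0015,0,0,0]]]' 30
```

```text
time: 10.23
tool_pos: [0.4329, 0.3371, 0.023]
tool_rot: [-3.141, 0.005, 0.894]
contact_force: [-2.9, -5.9, 0.2]
opening: 0.037
grip_force: 3.1
time: 10.57
tool_pos: [0.4339, 0.3382, 0.0228]
tool_rot: [-3.141, 0.005, 0.894]
contact_force: [-3.3, -6.6, -0.1]
opening: 0.0369
grip_force: 3.1
```

```bash
python3 -m jog '[[[-0.2,0.0005,0,0,0],[-0.2,0.001,0,0,0],[-0.2,0.0015,0,0,0],[-0.2,0.0015,0,0,0]]]' 30; python3 -m jog '[[[-0.2,0.0005,0,0,0],[-0.2,0.001,0,0,0],[-0.2,0.0015,0,0,0],[-0.2,0.0015,0,0,0]]]' 30
```

```text
time: 10.9
tool_pos: [0.434, 0.3384, 0.0225]
tool_rot: [-3.14, 0.008, 0.894]
contact_force: [-3.8, -10.4, 0.8]
opening: 0.0367
grip_force: 5.0
time: 11.23
tool_pos: [0.434, 0.3384, 0.0224]
tool_rot: [-3.14, 0.011, 0.894]
contact_force: [-5.6, -14.0, 3.3]
opening: 0.0369
grip_force: 7.6
```

```bash
python3 -m jog '[[[-0.2,0.0005,0,0,0],[-0.2,0.001,0,0,0],[-0.2,0.001,0,0,0],[-0.2,0.001,0,0,0]]]' 30
```

```text
time: 11.57
tool_pos: [0.434, 0.3384, 0.0224]
tool_rot: [-3.14, 0.013, 0.894]
contact_force: [-8.3, -17.6, 6.9]
opening: 0.0365
grip_force: 9.3
```

The motion has stalled about 2.5 mm short of the expected position, so I'm checking the picture before pressing harder.

Run:
```python
from h import *
im=robot.read_camera("side")[:,:,::-1].copy();cv2.imwrite("pics/side5.png",im)
t=robot.read_camera("top")[:,:,::-1].copy();cv2.imwrite("pics/top5.png",t)
a=cv2.resize(im[220:295,270:345],(560,560),interpolation=cv2.INTER_CUBIC)
b=cv2.resize(t[200:280,275:309],(238,560),interpolation=cv2.INTER_CUBIC)
cv2.imwrite("pics/v5.png",np.hstack([a,b]))
```

```text
(no output)
```

View pics/v5.png

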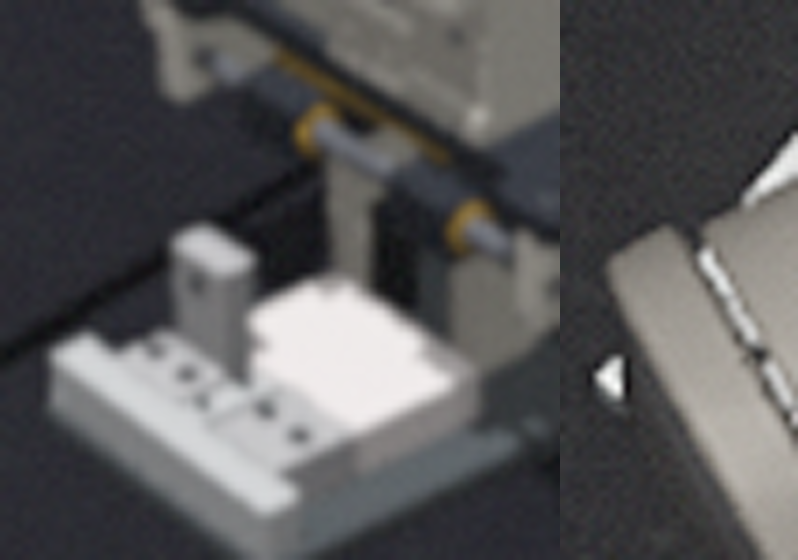

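Run:
```python
from h import *
th=np.deg2rad(51.1);X=np.array([np.cos(th),np.sin(th)]);Y=np.array([-X[1],X[0]]);O=np.array([474.1,386.4])
o=np.arange(-14,15,1.)
print("x  ",o.astype(int))
for f in("side0","side5"):
    g=cv2.cvtColor(cv2.imread(f"pics/{f}.png"),cv2.COLOR_BGR2GRAY).astype(np.float32)
    for y in(12,20,28,33):
        px=np.array([proj("side",[*((O+x*X+y*Y)/1e3),.029]) for x in o],np.float32)
        print(f,y,cv2.remap(g,px[:,:1],px[:,1:],cv2.INTER_LINEAR)[:,0].astype(int))
```

```text
x   [-14 -13 -12 -11 -10  -9  -8  -7  -6  -5  -4  -3  -2  -1   0   1   2   3
   4   5   6   7   8   9  10  11  12  13  14]
side0 12 [236 235 233 230 226 218 207 194 180 169 161 158 160 167 174 182 188 192
 194 195 191 187 181 168 151 139 131 124 126]
side0 20 [235 235 234 231 224 216 205 192 179 170 166 164 170 177 185 190 192 194
 195 196 196 195 193 192 192 193 192 190 190]
side0 28 [236 235 234 232 227 220 211 198 184 171 163 160 164 172 180 187 192 195
 196 196 195 190 182 173 161 146 130 126 124]
side0 33 [232 232 231 229 226 220 207 196 183 171 162 159 163 168 176 184 191 193
 195 197 197 197 196 191 187 181 174 169 166]
side5 12 [236 236 236 236 236 236 236 235 234 233 230 226 221 214 209 205 201 198
 196 194 191 186 180 167 151 139 130 123 125]
side5 20 [236 236 236 236 236 236 236 236 236 235 233 230 226 221 215 208 203 199
 197 195 194 193 192 191 191 192 192 190 191]
side5 28 [236 236 236 236 236 236 236 235 235 234 233 230 225 220 215 210 205 202
 200 197 195 190 182 172 160 145 130 125 124]
side5 33 [233 233 234 234 234 234 233 233 232 231 230 226 220 214 209 204 200 198
 197 197 197 197 195 190 186 180 173 168 165]
```

The tile meets the thick stop with no dark gap, evenly from y = 12 to 33 mm, so it is flush and square. The spacer is upright behind it and the hold is about 19 N. Handing in.

```bash
python3 -m jog '[[[-0.2,0,0,0,0],[-0.2,0,0,0,0],[-0.2,0,0,0,0]]]' 30; python3 -c "
from cell import robot
print(robot.hand_in())"
```

```text
time: 11.92
tool_pos: [0.434, 0.3385, 0.0224]
tool_rot: [-3.139, 0.013, 0.894]
contact_force: [-8.7, -17.4, 6.8]
opening: 0.0367
grip_force: 9.3
the job is handed in; nothing more can be done
None
```

I handed the job in at 11.9 s with the spacer standing upright in the thin-stop recess and the tile flush on the thick stop, held there at about 19 N; no verdict was returned.

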